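# Set out the hand stamps in reverse order for the second print run

### The arm

A 6-joint arm with a two-finger parallel gripper is mounted at the origin on the work surface; the furniture and walls round the work are solid. World frame = base frame: x ahead of the robot, y to its left, z up, the work surface at z = 0. Lengths are in m, angles in rad, forces in N, time in s.
With the tool pointing down it reaches from about 0.3 to 0.775 m from the base axis. Payload 14.6 kg.
Tool frame: the origin (TCP) lies between the finger pads; the fingertips stand 11 mm ahead of it and the grasp point (between the pads) lies 8 mm behind it; z points along the fingers, y is the direction in which the jaws open and shut (so a half turn about z gives the same grasp; the last joint's range is limited). The gripper opens to 85 mm and grips with 20 to 120 N. Pads are 22 mm wide; open, the fingers measure 114 mm over their backs; the gripper's body (76 mm by 85 mm) begins 54 mm behind the grasp point. The pads swing forward as they close: fully open they stand 13 mm farther back than shut.
Start: joints at [1.085, 0.3, 1.521, -0, 1.321, -0.067], TCP at [0.224, 0.502, 0.242] pointing down, gripper open.
Joint ranges: [-3.03, 3.03], [-0.79, 2.21], [0.23, 2.52], [-1.04, 4.18], [0, 3.07], [-2.55, 2.55]. Speed limits (rad/s): [2.22, 2.22, 2.57, 3.14, 3.14, 3.14].

### API

Orientations are given as a unit quaternion [x, y, z, w].
In Python, from rig import r gives the robot as it stands.
- The arm moves only by the tool carry_out, never from a script. Its argument "steps" is text: rows parted by semicolons, each of 7 numbers parted by spaces: the shift along the tool's x, y, z in mm, then the turn, a rotation vector about the tool's x, y, z in degrees, then the finger opening in mm, from 0 to 85.4. In form: x y z wx wy wz claw; .... A call has 1 to 8 rows; each row shifts and turns the commanded pose from where the row before left it, along the tool's axes as they then stand; what a row does not reach is not made up. A row lasts 1/8 s, in which the tool goes at most 62.5 mm and 10.7 degrees, less where a joint would pass 70% of its speed; a pose out of reach is approached as far as the arm can. A call is refused whole if a number of a shift passes 62.5 or a number of a turn 10.7, either way. A call with a gripper value outside its range is refused whole. The fingers move at their own pace and stop on an object; "squeeze" is the grip in N (left out, the last holds). Time passes only in rows, so rows that do not move let the fingers close. It gives the time, the measured TCP pose, the force and the opening at its end, in the units of the state.
- r.get_obs(): the state, without advancing time (a new reading comes with each control period).
- r.get_image(name): name is "scene" or "top" or "wrist"; returns the picture (420x560x3 uint8, red, green, blue); there is no depth.
- r.camera_info(name): a dict with "intrinsics" (3x3 intrinsics, pixels), "R" (3x3) and "t" (3): a world point X has camera coordinates R X + t. Camera axes: x right, y down, z forward; pixel columns grow to the right and rows downward; lengths in m; the calibration is good to about 2 mm. A picture is of the moment at which its call begins: read the wrist's pose just before it. camera_info takes no time and is no camera call; for the wrist camera it gives the pose at the moment of the call.
- r.job_done(): hands the job in, once; it reports no verdict.
The state is a dict: "clock": time; "joint_pos": joint angles; "joint_vel": joint speeds; "joint_efforts": joint torques, N m; "ee_pos": TCP position; "tcp_rot": TCP orientation; "contact_force": force on the tool from outside, world axes, zero at the start; "ft_torque": the same for the moment, N m; "gripper_width": opening from 0.0 (shut) to 1.0 (fully open).
Only numpy, scipy, OpenCV 4.12 (cv2) and the standard library are available. Lean on these libraries where they do the work, as an engineer would, in place of code of your own. Each camera call takes 0.05 s, during which the arm holds its last target.

### The job

Move the four hand stamps from the board where they stand on their proof tiles to the empty tray with four bays, in reverse order: the stamp that stood leftmost (seen from the robot) goes in the rightmost bay, the next one in the bay beside it, and so on. Stand each one upright, rubber down, in the middle of its own bay, and let go of it.

Things in the scene. Friction and masses are not known exactly. Their poses are not given: they have to be found in the camera images.
- round_stamp: hand stamp, loose, about 90 g, pale wooden handle on a dark base, rubber below: round base 46 mm across, 18 mm high; handle: a round knob 34 mm thick from 54 to 74 mm above the underside, top at 82 mm, on a neck 18 to 20 mm thick. Origin: centre of the underside, z up. Starts upright on its own tile, its y axis within 10 degrees of the row.
- square_stamp: hand stamp, loose, about 90 g, pale wooden handle on a dark base, rubber below: square base 40 x 40 mm, 18 mm high; handle is a straight round barrel 26 mm thick, from the base to 82 mm above the underside. Origin: centre of the underside, z up. Starts upright on its own tile, its y axis within 10 degrees of the row.
- long_stamp: hand stamp, loose, about 90 g, pale wooden handle on a dark base, rubber below: oblong base 24 mm (along its x) by 52 mm (along its y), 18 mm high; handle is a flat upright slab 14 mm thick along its x and 40 mm wide along its y, from the base to 82 mm above the underside. Origin: centre of the underside, z up. Starts upright on its own tile, its y axis within 10 degrees of the row.
- cross_stamp: hand stamp, loose, about 90 g, pale wooden handle on a dark base, rubber below: plus-shaped base of two crossed bars, each 52 x 18 mm, 18 mm high, bars along its x and y; handle is a slim round rod 16 mm thick, from the base to 82 mm above the underside. Origin: centre of the underside, z up. Starts upright on its own tile, its y axis within 10 degrees of the row.
- round_tile: proof tile of the round stamp, fixed: plywood 62 x 62 mm, 6 mm thick, with that stamp's black print (a disc, 3 mm wider all round than the base) on top. It stays in the start rack and shows where that stamp stood. Origin at the centre of the underside.
- square_tile: proof tile of the square stamp, fixed: plywood 62 x 62 mm, 6 mm thick, with that stamp's black print (a square, 3 mm wider all round than the base) on top. It stays in the start rack and shows where that stamp stood. Origin at the centre of the underside.
- long_tile: proof tile of the long stamp, fixed: plywood 62 x 62 mm, 6 mm thick, with that stamp's black print (an oblong, 3 mm wider all round than the base) on top. It stays in the start rack and shows where that stamp stood. Origin at the centre of the underside.
- cross_tile: proof tile of the cross stamp, fixed: plywood 62 x 62 mm, 6 mm thick, with that stamp's black print (a plus sign, 3 mm wider all round than the base) on top. It stays in the start rack and shows where that stamp stood. Origin at the centre of the underside.
- start_rack: start rack, fixed: a plain wooden board 74 mm (along its x) by 287 mm (along its y), 12 mm thick, low end stops (top at 21 mm). Four tiles lie on it, centres at y = +102, +34, -34, -102 mm in its frame. Origin: centre of the underside; +y is to the robot's left (within 12 degrees).
- bay_rack: target rack, fixed, empty at the start: a wooden tray 73 mm (along its x) by 277 mm (along its y) with four open bays in a row, each 63 x 63 mm inside, floor 8 mm above the underside, bay walls 5 mm thick with their tops at 16 mm. Bay centres at x = 0, y = +102, +34, -34, -102 mm in its frame. Origin: centre of the underside; +y is to the robot's left (within 12 degrees).
There are look-alikes about, which are no part of the job. What is shaped like the square_stamp but orange or yellow is not meant.

How it is judged:
By the outcome, as a careful person would: the job done as asked, in the order asked, and still so for the second after the job is handed in, with the robot touching nothing.
It also fails if it takes over 106 s, if anything falls off the work surface, if the arm or the gripper's body presses on something with over 40 N, if the wrist force passes 120 N, or if a joint passes its speed limit or range.

## Working session

There is one attempt and no reset: what is moved stays moved. The work goes in short steps, Python scripts to look and compute and a tool call to move; the robot and the scene stay as the last step left them, time stands still between calls to the robot, and variables do not carry over. Pictures are saved under pics/ and viewed, and the job is handed in when it is done.

Besides the shell and the picture viewer there is one more tool, called after "Emit:" as a command line: name --argument value ..., lists and objects as JSON in quotes. carry_out: Moves the arm, as the interface text tells. Its arguments: {"type":"object","properties":{"steps":{"type":"string"},"squeeze":{"type":"number"}},"required":["steps"]}

```bash
ls; mkdir -p pics
python3 - <<'E'
from rig import r
import cv2
for n in ["scene","top","wrist"]:
    ci=r.camera_info(n); print(n,ci)
    cv2.imwrite(f"pics/{n}0.png",r.get_image(n)[:,:,::-1])
print(r.get_obs())
E
```

```text
pics
scene {'intrinsics': array([[382.20244123,   0.        , 279.58061365],
       [  0.        , 382.20244123, 213.79247653],
       [  0.        ,   0.        ,   1.        ]]), 'R': array([[ 0.74516893, -0.66644404,  0.02399176],
       [-0.29766691, -0.36459212, -0.88230777],
       [ 0.59675596,  0.65032678, -0.47006105]]), 't': array([-0.3983225 ,  0.15391913,  0.65483347])}
top {'intrinsics': array([[426.13648683,   0.        , 280.33675094],
       [  0.        , 426.13648683, 202.88882954],
       [  0.        ,   0.        ,   1.        ]]), 'R': array([[-2.01604691e-02, -9.99792614e-01, -2.87818810e-03],
       [-9.82461935e-01,  2.03445850e-02, -1.85350056e-01],
       [ 1.85370173e-01, -9.09033829e-04, -9.82668343e-01]]), 't': array([-0.07710214,  0.43560701,  0.92655874])}
wrist {'intrinsics': array([[367.47137106,   0.        , 278.73490812],
       [  0.        , 367.47137106, 212.01749137],
       [  0.        ,   0.        ,   1.        ]]), 'R': array([[ 4.06637837e-01,  9.13589250e-01, -5.92440739e-04],
       [ 8.74170556e-01, -3.88904015e-01,  2.90825559e-01],
       [ 2.65464701e-01, -1.18778570e-01, -9.56775911e-01]]), 't': array([-0.54866001, -0.03778323,  0.37812291])}
{'clock': 0.15, 'joint_pos': array([ 1.08541341e+00,  3.00358676e-01,  1.52142266e+00,  1.09036885e-05,
        1.32067469e+00, -6.66088630e-02]), 'joint_vel': array([-8.58130232e-04, -9.87813912e-04, -1.72716068e-03,  1.35358082e-04,
        2.23165234e-03, -4.79671830e-05]), 'joint_efforts': array([ 2.81638866e-03, -5.43666029e+01, -3.61889791e+01,  2.24063507e-05,
        3.12607663e-03, -5.69660006e-05]), 'ee_pos': array([0.22358434, 0.50233302, 0.24185   ]), 'tcp_rot': array([ 2.07861659e-01,  9.78158139e-01, -4.13907396e-04, -1.22717907e-04]), 'contact_force': array([0.39309451, 0.43588499, 0.08606419]), 'ft_torque': array([-0.00692039, -0.00777802,  0.06656948]), 'gripper_width': 1.0027643111707047}
```

View pics/scene0.png

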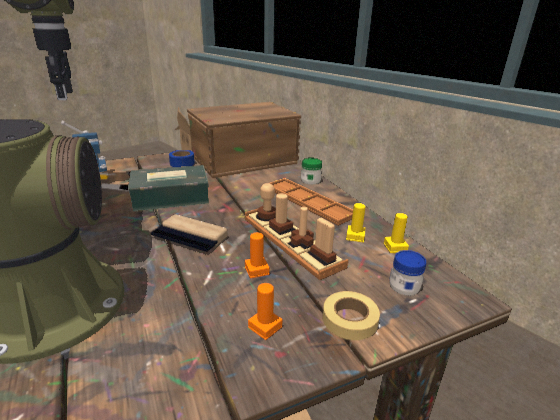

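View pics/top0.png

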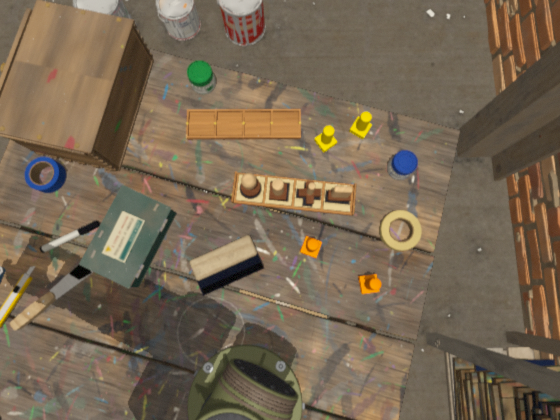

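View pics/wrist0.png

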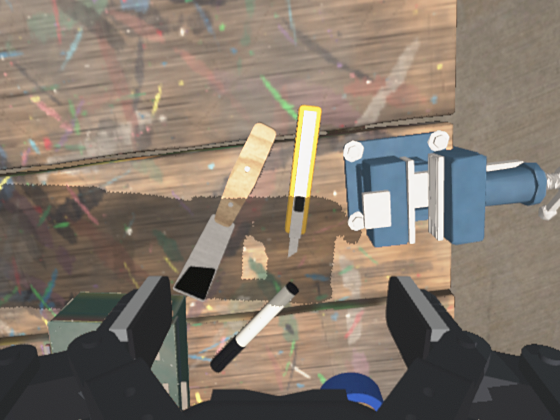

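The top view shows the start rack around (295,193) with round, square, cross and long from left to right. The empty tray is around (244,124). The orange and yellow decoys stand to the right. I'll enlarge the racks next.

```bash
cat > h.py <<'E'
from rig import r
import numpy as np, cv2
def ray(ci,u,v):
    K,R,t=ci["intrinsics"],ci["R"],ci["t"]
    d=R.T@np.linalg.inv(K)@np.array([u,v,1.]); return -R.T@t,d
def onz(ci,u,v,z):
    c,d=ray(ci,u,v); return (c+d*(z-c[2])/d[2])
def proj(ci,X):
    p=ci["K"] if 0 else ci["intrinsics"]@(ci["R"]@np.asarray(X)+ci["t"]); return p[:2]/p[2]
E
python3 - <<'E'
from h import *
im=cv2.imread("pics/top0.png")
c=im[95:225,175:365]; cv2.imwrite("pics/topc.png",cv2.resize(c,None,fx=4.2,fy=4.2,interpolation=cv2.INTER_CUBIC))
E
```

```text
(no output)
```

View pics/topc.png

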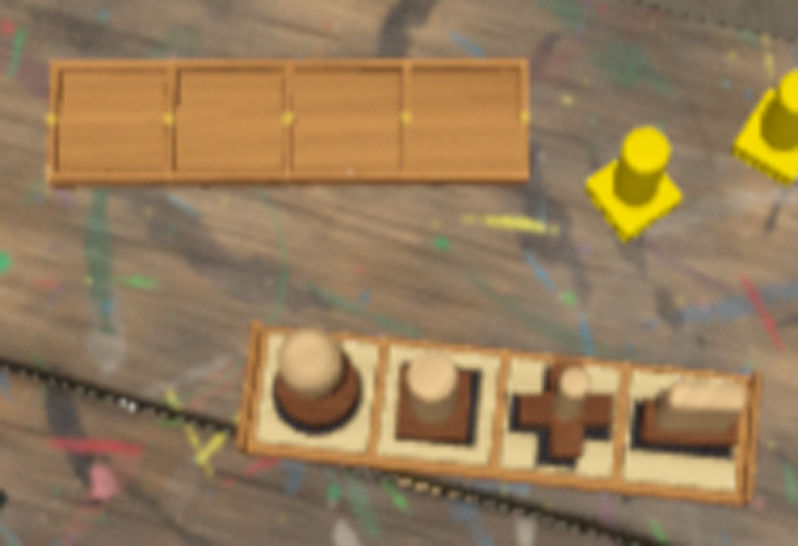

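Run:
```python
from h import *
ci=r.camera_info("top")
f=lambda x,y,z:onz(ci,x/4.2+175-.4,y/4.2+95-.4,z)
print("tray")
for p in [(50,61),(528,59),(528,180),(50,182),(52,118),(168,118),(288,118),(406,118),(525,117)]: print(p,f(*p,.016).round(4))
print("stamps tops (z=.1)")
for p in [(310,360),(434,376),(575,381),(706,395)]: print(p,f(*p,.1).round(4))
print("start rack"); 
for p in [(255,328),(757,376),(748,500),(242,448)]: print(p,f(*p,.021 if 0 else .018).round(4))
print("tcp->cam",)
w=r.camera_info("wrist"); print(-w["R"].T@w["t"], r.get_obs()["ee_pos"])
```

```text
tray
(50, 61) [0.6752 0.1374 0.016 ]
(528, 59) [ 0.6705 -0.1392  0.016 ]
(528, 180) [ 0.5972 -0.1371  0.016 ]
(50, 182) [0.6018 0.1358 0.016 ]
(52, 118) [0.6404 0.1355 0.016 ]
(168, 118) [0.6389 0.0688 0.016 ]
(288, 118) [ 6.375e-01 -3.000e-04  1.600e-02]
(406, 118) [ 0.636  -0.0681  0.016 ]
(525, 117) [ 0.6352 -0.1365  0.016 ]
stamps tops (z=.1)
(310, 360) [ 0.4735 -0.0183  0.1   ]
(434, 376) [ 0.4638 -0.0816  0.1   ]
(575, 381) [ 0.4597 -0.1535  0.1   ]
(706, 395) [ 0.451 -0.22   0.1  ]
start rack
(255, 328) [0.5128 0.0186 0.018 ]
(757, 376) [ 0.4793 -0.2613  0.018 ]
(748, 500) [ 0.4094 -0.2527  0.018 ]
(242, 448) [0.4444 0.0258 0.018 ]
tcp->cam
[0.15576199 0.5314789  0.37252223] [0.22358434 0.50233302 0.24185   ]
```

```bash
cat >> h.py <<'E'
from scipy.spatial.transform import Rotation as Ro
def plan(way,claw=85,start=None,rate=55.):
    """way: list of (x,y,z[m], tool-y heading deg); prints rounded rows"""
    if start is None:
        o=r.get_obs(); p=o["ee_pos"]*1000; R=Ro.from_quat(o["tcp_rot"])
    else: p,R=start
    for x,y,z,a in way:
        a=np.radians(a); ty=np.array([np.cos(a),np.sin(a),0]); tz=np.array([0,0,-1.]); 
        T=Ro.from_matrix(np.c_[np.cross(ty,tz),ty,tz]); P=np.array([x,y,z])*1000
        rv=(R.inv()*T).as_rotvec(degrees=True)
        n=max(1,int(np.ceil(max(np.abs(P-p).max()/1e9,np.linalg.norm(P-p)/rate,np.linalg.norm(rv)/9))))
        p0=p.copy();R0=R; out=[]
        for i in range(1,n+1):
            d=(R.inv().apply(p0+(P-p0)*i/n-p)).round(1)
            w=(R.inv()*(R0*Ro.from_rotvec(rv*i/n,degrees=True))).as_rotvec(degrees=True).round(1)
            p=p+R.apply(d); R=R*Ro.from_rotvec(w,degrees=True)
            out.append(" ".join(f"{v:g}" for v in [*d,*w,claw]))
        print(f"-> {x,y,z}",n); 
        for k in range(0,n,8): print("; ".join(out[k:k+8]))
    return p,R
E
python3 -c "
from h import *
plan([(.45,-.117,.30,-7)])"
```

```text
-> (0.45, -0.117, 0.3) 13
-35.3 -36.4 -4.4 -0 0 5.6 85; -38.7 -32.9 -4.5 -0 0 5.6 85; -41.6 -28.9 -4.4 -0 0 5.6 85; -44.4 -24.7 -4.5 -0 0 5.7 85; -46.5 -20.1 -4.4 -0 0 5.6 85; -48.3 -15.6 -4.5 -0 0 5.6 85; -49.6 -10.7 -4.4 -0 0 5.6 85; -50.4 -5.9 -4.5 -0 0 5.6 85
-50.7 -0.9 -4.4 -0 0 5.6 85; -50.5 4.1 -4.4 -0 0 5.7 85; -50 9 -4.5 -0 0 5.6 85; -48.8 13.9 -4.4 -0 0 5.6 85; -47.2 18.5 -4.5 -0 0 5.6 85
```

Emit:
carry_out --steps "-35.3 -36.4 -4.4 0 0 5.6 85; -38.7 -32.9 -4.5 0 0 5.6 85; -41.6 -28.9 -4.4 0 0 5.6 85; -44.4 -24.7 -4.5 0 0 5.7 85; -46.5 -20.1 -4.4 0 0 5.6 85; -48.3 -15.6 -4.5 0 0 5.6 85; -49.6 -10.7 -4.4 0 0 5.6 85; -50.4 -5.9 -4.5 0 0 5.6 85"

```text
clock: 1.15
ee_pos: [0.3631, 0.1197, 0.2781]
tcp_rot: [0.567, 0.824, 0.0, 0.0]
contact_force: [0.6, 1.3, -0.1]
gripper_width: 0.993
```

Emit:
carry_out --steps "-50.7 -0.9 -4.4 0 0 5.6 85; -50.5 4.1 -4.4 0 0 5.7 85; -50 9 -4.5 0 0 5.6 85; -48.8 13.9 -4.4 0 0 5.6 85; -47.2 18.5 -4.5 0 0 5.6 85; 0 0 0 0 0 0 85; 0 0 0 0 0 0 85"

```text
clock: 2.02
ee_pos: [0.4498, -0.1167, 0.2997]
tcp_rot: [0.749, 0.663, -0.0, -0.0]
contact_force: [-0.6, 0.7, 0.4]
gripper_width: 0.991
```

Run:
```python
from h import *
import pickle
o=r.get_obs(); print(o["ee_pos"],o["tcp_rot"],o["gripper_width"])
ci=r.camera_info("wrist"); im=r.get_image("wrist")[:,:,::-1]
cv2.imwrite("pics/w1.png",im); pickle.dump(ci,open("w1.pkl","wb"))
```

```text
[ 0.44975112 -0.11666444  0.29974729] [ 7.48807973e-01  6.62786879e-01 -1.30593980e-04 -3.93298399e-04] 0.9905005099337088
```

View pics/w1.png

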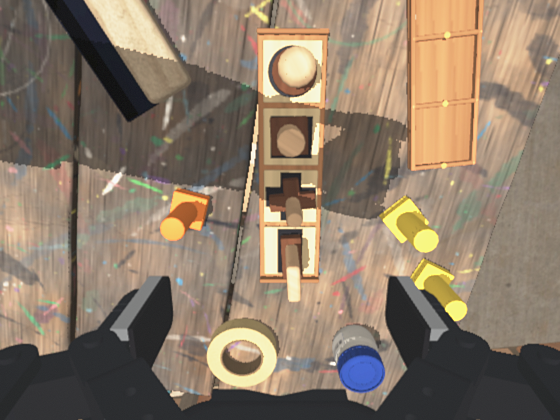

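The wrist view shows the start rack at columns 258–328, with the round stamp at the top (297,65), then square (291,140), cross (293,205) and long (292,280). The tray is at upper right and cut off at its far end. I'll enlarge the start rack.

Run:
```python
from h import *
im=cv2.imread("pics/w1.png")
a=cv2.resize(im[25:165,235:345],None,fx=4,fy=4,interpolation=cv2.INTER_CUBIC)
b=cv2.resize(im[165:305,235:345],None,fx=4,fy=4,interpolation=cv2.INTER_CUBIC)
# gamma brighten
o=np.hstack([a[:560],b[:560]])[:, :800]
o=(255*(o/255.)**.6).astype(np.uint8)
cv2.imwrite("pics/w1c.png",o[:600])
```

```text
(no output)
```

View pics/w1c.png

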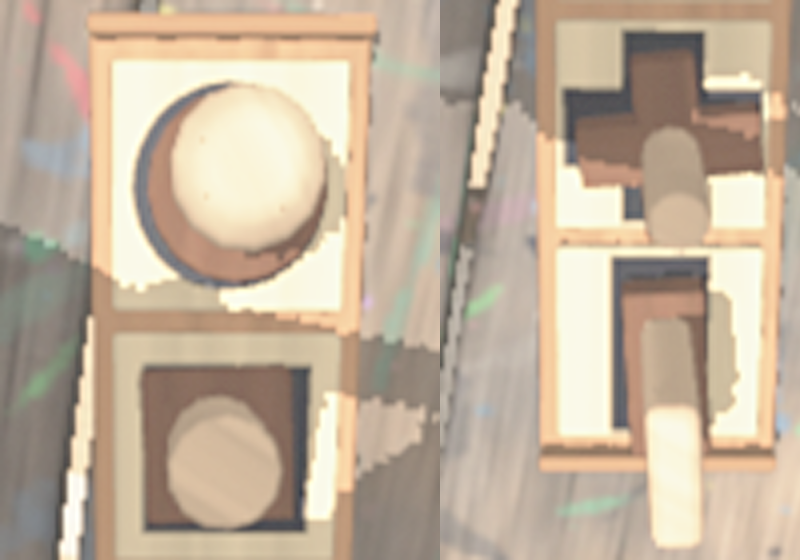

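Run:
```python
from h import *
import pickle
ci=pickle.load(open("w1.pkl","rb"))
def f(x,y,z):
    u,v=((235+x/4,25+y/4) if x<440 else (235+(x-440)/4,165+y/4)); return onz(ci,u-.4,v-.4,z)
for n,x,y,z in [("knob",247,167,.082),("knobR",325,167,.082),("sq",224,472,.1),("cross",678,217,.1),("long",674,476,.1)]: print(n,f(x,y,z).round(4))
def line(n,a,b,z):
    p,q=f(*a,z),f(*b,z); d=p-q; print(n,p.round(4),q.round(4),"len",np.linalg.norm(d).round(4),"ang of y",np.degrees(np.arctan2(-d[0],d[1])).round(1))
line("longtopL",(648,407),(654,547),.1)
line("longtopR",(698,407),(700,544),.1)
line("sqbaseL",(141,368),(146,528),.036)
line("crossbarL",(629,55),(632,115),.036)
line("crossbarR",(691,50),(695,105),.036)
line("rackL",(90,40),(540,468),.021)
line("rackR",(376,38),(775,466),.021)
for t in (.102,.034,-.034,-.102):
    a=np.radians(-7);print(t,.4615-np.sin(a)*t,-.1174+np.cos(a)*t)
```

```text
knob [ 0.4774 -0.0174  0.082 ]
knobR [ 0.4945 -0.0195  0.082 ]
sq [ 0.4646 -0.081   0.1   ]
cross [ 0.4599 -0.1522  0.1   ]
long [ 0.4515 -0.2196  0.1   ]
longtopL [ 0.4472 -0.2001  0.1   ] [ 0.4442 -0.2389  0.1   ] len 0.0389 ang of y -4.4
longtopR [ 0.4594 -0.2016  0.1   ] [ 0.4559 -0.2395  0.1   ] len 0.038 ang of y -5.3
sqbaseL [ 0.4473 -0.059   0.036 ] [ 0.4432 -0.1003  0.036 ] len 0.0416 ang of y -5.5
crossbarL [ 0.4519 -0.1253  0.036 ] [ 0.4507 -0.1421  0.036 ] len 0.0169 ang of y -4.0
crossbarR [ 0.4688 -0.126   0.036 ] [ 0.4683 -0.1414  0.036 ] len 0.0155 ang of y -2.0
rackL [0.4443 0.0221 0.021 ] [ 0.4089 -0.2539  0.021 ] len 0.2782 ang of y -7.3
rackR [0.5164 0.0137 0.021 ] [ 0.481 -0.262  0.021] len 0.2779 ang of y -7.3
0.102 0.47393067302732506 -0.016160292532585163
0.034 0.46564355767577503 -0.08365343084419505
-0.034 0.457356442324225 -0.15114656915580496
-0.102 0.449069326972675 -0.21863970746741485
```

```bash
python3 -c "
from h import *
plan([(.4765,-.0175,.17,-6),(.4765,-.0175,.070,-6)],rate=40)"
```

```text
-> (0.4765, -0.0175, 0.17) 5
20.2 2.9 26 -0 -0 -0.2 85; 20.3 3 26 -0 -0 -0.2 85; 20.2 3.1 26 -0 -0 -0.2 85; 20.2 3.2 26 -0 -0 -0.1 85; 20.2 3.1 25.9 -0 -0 -0.2 85
-> (0.4765, -0.0175, 0.07) 3
0 0 33.3 -0 -0 -0 85; 0 0.1 33.4 -0 -0 -0 85; 0 -0 33.3 -0 -0 -0 85
```

Emit:
carry_out --steps "20.2 2.9 26 0 0 -0.2 85; 20.3 3 26 0 0 -0.2 85; 20.2 3.1 26 0 0 -0.2 85; 20.2 3.2 26 0 0 -0.1 85; 20.2 3.1 25.9 0 0 -0.2 85; 0 0 0 0 0 0 85"

```text
clock: 2.82
ee_pos: [0.476, -0.0165, 0.169]
tcp_rot: [0.743, 0.67, -0.001, -0.001]
contact_force: [-0.7, -0.3, -0.2]
gripper_width: 0.998
```

Emit:
carry_out --steps "0 0 33.3 0 0 0 85; 0 0 33.4 0 0 0 85; 0 0 33.3 0 0 0 85; 0 0 0 0 0 0 85; 0 0 0 0 0 0 25; 0 0 0 0 0 0 25; 0 0 0 0 0 0 25; 0 0 0 0 0 0 25" --squeeze 40

```text
clock: 3.82
ee_pos: [0.4773, -0.0183, 0.0713]
tcp_rot: [0.744, 0.669, 0.001, 0.001]
contact_force: [-2.3, 0.5, 10.0]
gripper_width: 0.377
```

Emit:
carry_out --steps "0 0 0 0 0 0 25; 0 0 0 0 0 0 25; 0 0 0 0 0 0 25"

```text
clock: 4.2
ee_pos: [0.4774, -0.0184, 0.0713]
tcp_rot: [0.744, 0.669, 0.001, 0.001]
contact_force: [-1.9, 0.6, 9.4]
gripper_width: 0.376
```

```bash
python3 -c "
from h import *
plan([(.4774,-.0184,.18,-6),(.6346,-.1025,.16,-1),(.6346,-.1025,.0625,-1)],rate=40,claw=25)"
```

```text
-> (0.4774, -0.0184, 0.18) 3
-0 0.1 -36.2 0 0 -0 25; -0 0.1 -36.3 0.1 0 -0.1 25; -0.1 -0 -36.2 -0 0 0 25
-> (0.6346, -0.1025, 0.16) 5
-13.4 33 4 -0 0 -1 25; -14.1 32.8 4 -0 0 -1 25; -14.5 32.5 4 -0 0 -1 25; -15.2 32.3 4 -0 0 -1 25; -15.7 32 4 -0 0 -1 25
-> (0.6346, -0.1025, 0.0625) 3
0 -0 32.5 -0 0 0 25; 0 -0 32.5 -0 0 0 25; 0 -0 32.5 -0 0 0 25
```

Emit:
carry_out --steps "0 0 20 0 0 0 25"

```text
clock: 4.32
ee_pos: [0.4791, -0.0185, 0.0549]
tcp_rot: [0.744, 0.669, 0.002, 0.002]
contact_force: [-19.7, 2.6, 61.3]
gripper_width: 0.38
```

I sent the wrong sign there: +20 mm along tool z is down, and it pressed the gripped stamp with about 61 N at the wrist. I'm undoing it gently and then looking.

Emit:
carry_out --steps "0 0 -20 0 0 0 25; 0 0 0 0 0 0 25; 0 0 0 0 0 0 25"

```text
clock: 4.7
ee_pos: [0.4767, -0.0183, 0.0699]
tcp_rot: [0.744, 0.669, -0.0, -0.0]
contact_force: [-0.1, 0.2, -1.1]
gripper_width: 0.376
```

Run:
```python
from h import *
o=r.get_obs(); print(o["ee_pos"],o["contact_force"],o["gripper_width"])
a=r.get_image("scene")[170:290,220:370,::-1];a=cv2.resize(a,None,fx=5,fy=5,interpolation=cv2.INTER_CUBIC)
cv2.imwrite("pics/s2.png",a[:600])
cv2.imwrite("pics/w2.png",r.get_image("wrist")[:,:,::-1])
```

```text
[ 0.47669784 -0.01827865  0.06991573] [-0.1150661   0.24412196 -1.13005843] 0.37634000228497516
```

View pics/s2.png

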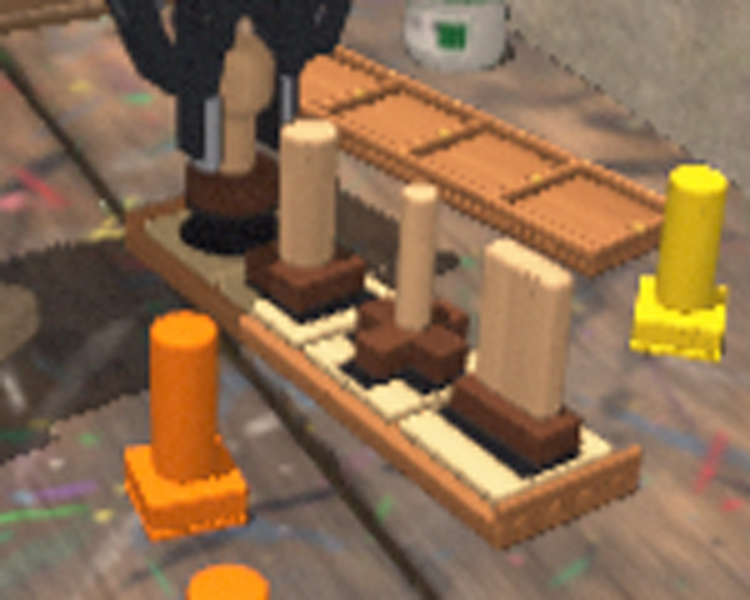

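View pics/w2.png

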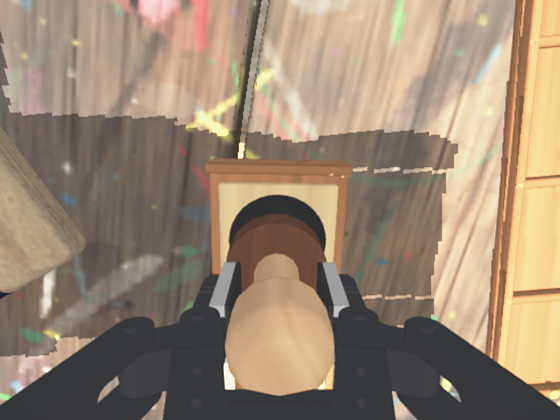

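The scene view shows the round stamp upright in the jaws and lifted about 15 mm off its tile. The pads slid down the knob, so it is now gripped lower. The neighbours haven't moved. I'll carry on, placing with the new offset (underside about 37 mm below the TCP).

Emit:
carry_out --steps "0 0 -36 0 0 0 25; 0 0 -36 0 0 0 25; 0 0 -36 0 0 0 25; -13.4 33 4 0 0 -1 25; -14.1 32.8 4 0 0 -1 25; -14.5 32.5 4 0 0 -1 25; -15.2 32.3 4 0 0 -1 25; -15.7 32 4 0 0 -1 25"

```text
clock: 5.8
ee_pos: [0.6347, -0.1032, 0.1571]
tcp_rot: [0.714, 0.7, -0.0, -0.0]
contact_force: [0.2, -0.2, -0.2]
gripper_width: 0.378
```

Emit:
carry_out --steps "0 0 0 0 0 0 25; 0 0 0 0 0 0 25"

```text
clock: 6.05
ee_pos: [0.6333, -0.1024, 0.1575]
tcp_rot: [0.714, 0.7, -0.0, -0.001]
contact_force: [0.5, 0.2, -1.0]
gripper_width: 0.375
```

Run:
```python
from h import *
o=r.get_obs(); print(o["ee_pos"],o["contact_force"],o["gripper_width"])
a=r.get_image("scene")[80:280,200:450,::-1];a=cv2.resize(a,None,fx=3,fy=3,interpolation=cv2.INTER_CUBIC)
cv2.imwrite("pics/s3.png",a)
plan([(.6346,-.1025,.052,-1)],rate=40,claw=25)
```

```text
[ 0.63331672 -0.10237776  0.15747779] [ 0.51583733  0.16310726 -1.00179414] 0.37477091639562515
-> (0.6346, -0.1025, 0.052) 3
-0.1 0.5 35.3 -0 -0 -0 25; -0.1 0.4 35.3 -0 -0 -0.1 25; -0.1 0.5 35.3 -0 -0 0 25
```

View pics/s3.png

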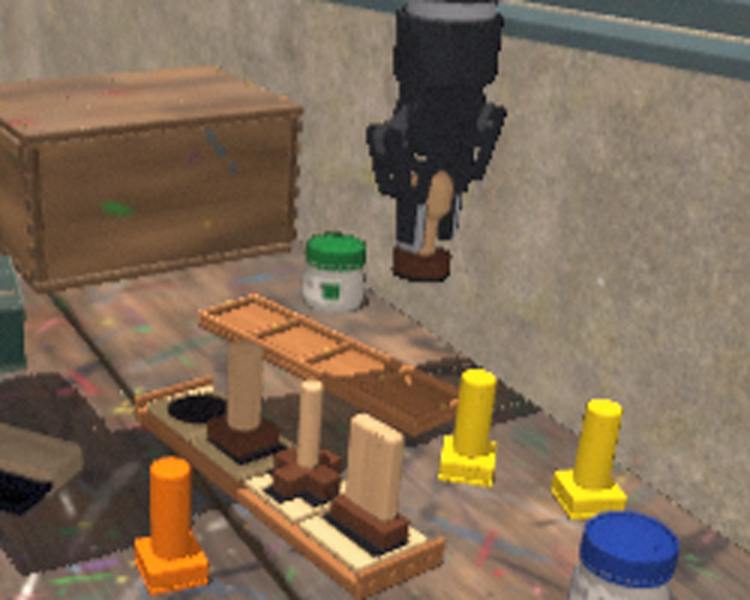

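The stamp in the jaws seems tilted about 10° (base to the left in the scene view), so I'll measure it with the wrist camera.

Run:
```python
from h import *
import pickle
ci=r.camera_info("wrist");pickle.dump(ci,open("w3.pkl","wb"))
cv2.imwrite("pics/w3.png",r.get_image("wrist")[:,:,::-1])
c=r.camera_info("top");a=r.get_image("top")[:,:,::-1]; cv2.imwrite("pics/t3.png",cv2.resize(a[60:240,160:400],None,fx=3.3,fy=3.3))
s=r.camera_info("scene")
# predicted axis in scene if upright at TCP
p=np.array([.6333,-.1024,.1575-.037]);
for h in (0,.018,.064,.082): print(h,(proj(s,p+[0,0,h])-[200,80])*3, proj(ci,p+[0,0,h]))
```

```text
0 [421.19571005 270.80094545] [278.77212907 254.94490607]
0.018 [423.45851138 249.3654524 ] [278.71756014 271.08968203]
0.064 [429.4390413  192.71195573] [278.50750604 333.23633712]
0.082 [431.86008028 169.77747906] [278.37679003 371.91000382]
```

View pics/w3.png

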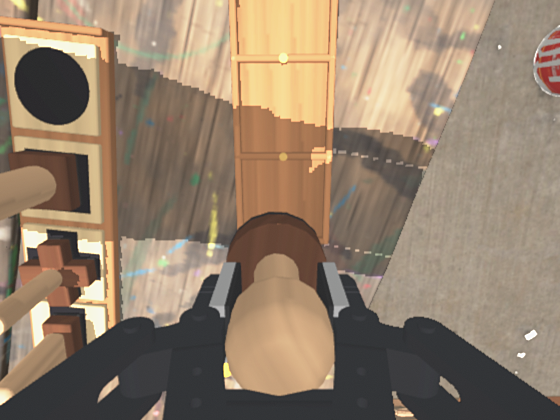

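Run:
```python
from h import *
ci=r.camera_info("wrist")
def T(th,h,y): # tilt about x-axis through grasp pivot 45mm above underside
    piv=np.array([.6333,-.1024,.1575+.008]); 
    v=np.array([0,y,h-.045]); c,s=np.cos(th),np.sin(th)
    return proj(ci,piv+[0,c*v[1]-s*v[2],s*v[1]+c*v[2]])
for d in (-10,-5,0,5,10):
    t=np.radians(d); print(d,"far under",T(t,0,.023).round(),"far basetop",T(t,.018,.023).round(),"top",T(t,.082,0).round(),"knob",T(t,.064,0).round())
```

```text
-10 far under [278. 224.] far basetop [278. 230.] top [277. 350.] knob [278. 323.]
-5 far under [278. 217.] far basetop [277. 226.] top [278. 361.] knob [278. 328.]
0 far under [277. 210.] far basetop [277. 222.] top [278. 371.] knob [278. 332.]
5 far under [277. 204.] far basetop [277. 219.] top [278. 380.] knob [278. 336.]
10 far under [277. 198.] far basetop [277. 216.] top [278. 388.] knob [278. 340.]
```

View pics/t3.png

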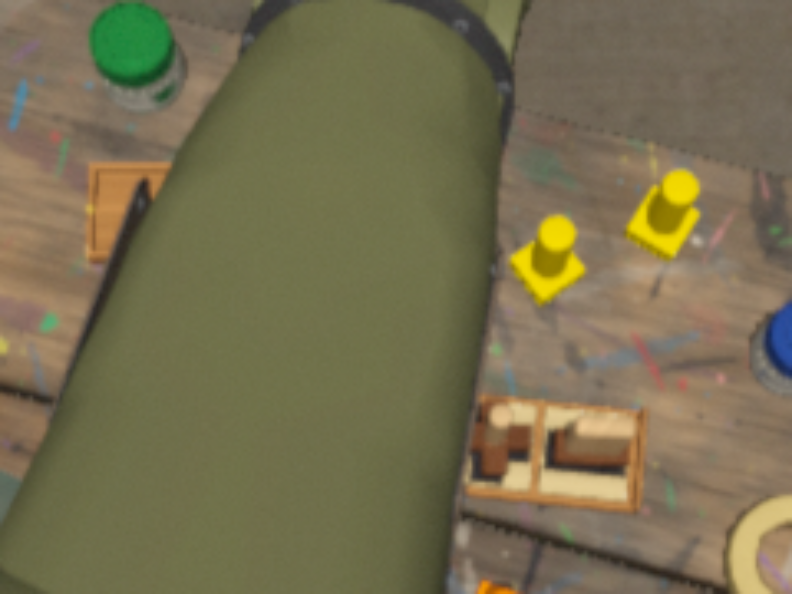

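The far base edge is at row 213, and 210 would mean upright, so the stamp is within a few degrees. I'll lower it.

Emit:
carry_out --steps "-0.1 0.5 35 0 0 0 25; -0.1 0.4 35 0 0 0 25; -0.1 0.4 35 0 0 0 25; 0 0 0 0 0 0 25"

```text
clock: 6.7
ee_pos: [0.6337, -0.1024, 0.0512]
tcp_rot: [0.714, 0.7, -0.001, -0.002]
contact_force: [-0.4, -0.3, -0.9]
gripper_width: 0.379
```

Emit:
carry_out --steps "0 0 3 0 0 0 25; 0 0 0 0 0 0 25"

```text
clock: 6.95
ee_pos: [0.6357, -0.103, 0.0518]
tcp_rot: [0.714, 0.7, 0.001, 0.001]
contact_force: [-0.5, 0.2, -0.9]
gripper_width: 0.375
```

Emit:
carry_out --steps "0 0 2 0 0 0 25; 0 0 0 0 0 0 25"

```text
clock: 7.2
ee_pos: [0.6352, -0.103, 0.0485]
tcp_rot: [0.714, 0.7, 0.0, 0.0]
contact_force: [-0.0, -0.2, -1.8]
gripper_width: 0.378
```

Emit:
carry_out --steps "0 0 2 0 0 0 25; 0 0 0 0 0 0 25"

```text
clock: 7.45
ee_pos: [0.6351, -0.1029, 0.046]
tcp_rot: [0.714, 0.7, -0.0, -0.0]
contact_force: [0.1, -0.8, -1.1]
gripper_width: 0.38
```

Emit:
carry_out --steps "0 0 1.5 0 0 0 25; 0 0 0 0 0 0 25"

```text
clock: 7.7
ee_pos: [0.6351, -0.103, 0.0445]
tcp_rot: [0.714, 0.7, -0.0, -0.0]
contact_force: [0.2, 0.7, -1.0]
gripper_width: 0.378
```

Emit:
carry_out --steps "0 0 1.5 0 0 0 25; 0 0 0 0 0 0 25"

```text
clock: 7.95
ee_pos: [0.6353, -0.103, 0.0436]
tcp_rot: [0.714, 0.7, 0.0, 0.0]
contact_force: [-2.5, 0.7, 3.2]
gripper_width: 0.378
```

Contact at TCP z ≈ 44 mm, which fits. I'll release, rise and check.

Emit:
carry_out --steps "0 0 0 0 0 0 45; 0 0 0 0 0 0 60; 0 0 0 0 0 0 85; 0 0 0 0 0 0 85; 0 0 0 0 0 0 85; 0 0 -30 0 0 0 85; 0 0 -40 0 0 0 85; 0 0 -40 0 0 0 85"

```text
clock: 8.95
ee_pos: [0.635, -0.103, 0.1543]
tcp_rot: [0.714, 0.7, -0.0, -0.0]
contact_force: [0.3, -0.7, 0.1]
gripper_width: 0.998
```

Run:
```python
from h import *
o=r.get_obs(); print(o["ee_pos"],o["contact_force"],o["gripper_width"])
a=r.get_image("scene")[150:300,200:450,::-1];a=cv2.resize(a,None,fx=3.2,fy=3.2,interpolation=cv2.INTER_CUBIC)
cv2.imwrite("pics/s4.png",a)
plan([(.52,-.09,.18,-5),(.465,-.0815,.15,-6),(.465,-.0815,.067,-6)],rate=45)
```

```text
[ 0.63503121 -0.10296334  0.15433473] [ 0.3107351  -0.73742725  0.08571833] 0.9980393842521198
-> (0.52, -0.09, 0.18) 3
3.7 -39 -6.8 0.1 0 1.3 85; 2.8 -39 -6.7 0.2 0 1.3 85; 1.9 -39.2 -6.6 0.1 0.1 1.3 85
-> (0.465, -0.0815, 0.15) 2
1.8 -27.8 15 0 -0 0.5 85; 1.6 -27.7 15 0 -0 0.5 85
-> (0.465, -0.0815, 0.067) 2
-0 -0 41.5 0 -0 0 85; -0 -0.1 41.5 0 -0 0 85
```

View pics/s4.png

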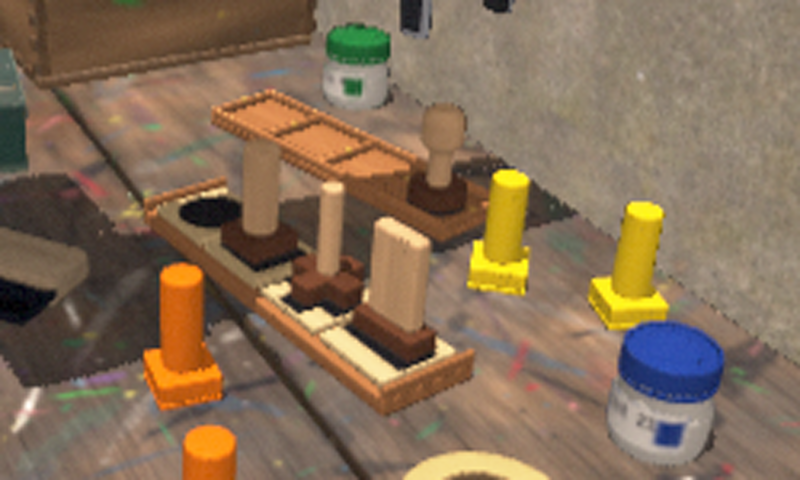

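The round stamp stands upright in the rightmost bay. Next is the square stamp.

Emit:
carry_out --steps "3.7 -39 -6.8 0 0 1.3 85; 2.8 -39 -6.7 0 0 1.3 85; 1.9 -39.2 -6.6 0 0 1.3 85; 1.8 -27.8 15 0 0 0.5 85; 1.6 -27.7 15 0 0 0.5 85; 0 0 0 0 0 0 85; 0 0 0 0 0 0 85"

```text
clock: 9.88
ee_pos: [0.4643, -0.0814, 0.1439]
tcp_rot: [0.743, 0.669, 0.0, 0.001]
contact_force: [0.3, 1.2, -0.0]
gripper_width: 0.997
```

Emit:
carry_out --steps "0 0 41.5 0 0 0 85; 0 0 41.5 0 0 0 85; 0 0 0 0 0 0 85; 0 0 0 0 0 0 15; 0 0 0 0 0 0 15; 0 0 0 0 0 0 15; 0 0 0 0 0 0 15; 0 0 0 0 0 0 15"

```text
clock: 10.88
ee_pos: [0.4639, -0.0813, 0.0611]
tcp_rot: [0.743, 0.669, 0.0, 0.001]
contact_force: [-0.6, 0.1, 8.0]
gripper_width: 0.295
```

Emit:
carry_out --steps "0 0 0 0 0 0 15; 0 0 0 0 0 0 15; 0 0 -20 0 0 0 15; 0 0 0 0 0 0 15"

```text
clock: 11.38
ee_pos: [0.464, -0.0814, 0.0813]
tcp_rot: [0.743, 0.669, 0.001, 0.001]
contact_force: [-0.5, -0.4, -2.3]
gripper_width: 0.291
```

Run:
```python
from h import *
o=r.get_obs(); print(o["ee_pos"],o["contact_force"],o["gripper_width"])
a=r.get_image("scene")[130:280,200:400,::-1];a=cv2.resize(a,None,fx=4,fy=4,interpolation=cv2.INTER_CUBIC)
cv2.imwrite("pics/s5.png",a)
x,y,z=o["ee_pos"]
plan([(x,y,.18,-6),(.6359,-.0345,.16,-1),(.6359,-.0345,.060,-1)],rate=45,claw=15)
```

```text
[ 0.46402659 -0.0813656   0.08125249] [-0.5357691  -0.4399239  -2.30587368] 0.2913602230749626
-> (np.float64(0.464026591545356), np.float64(-0.08136559550917571), 0.18) 3
-0 0.2 -33.2 0 0 0 15; -0 0.2 -33.2 0 0 0 15; -0.1 0.1 -33.2 0.1 0 0 15
-> (0.6359, -0.0345, 0.16) 4
16.2 41.5 5 -0 0 -1.2 15; 15.2 41.9 5 -0 0 -1.3 15; 14.4 42.2 4.9 -0 0 -1.2 15; 13.4 42.4 5 -0 0 -1.3 15
-> (0.6359, -0.0345, 0.06) 3
0 0 33.3 -0 0 0 15; 0 0.1 33.4 -0 0 0 15; 0 -0 33.3 -0 0 0 15
```

View pics/s5.png

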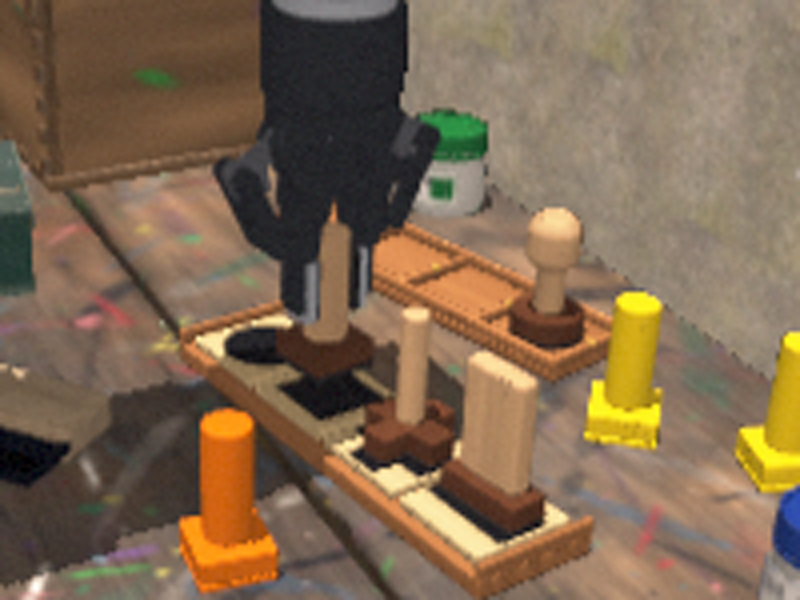

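The square stamp is lifted, close to upright, with its base just above the print. I'm carrying it to the second bay from the right.

Emit:
carry_out --steps "0 0 -33.2 0 0 0 15; 0 0 -33.2 0 0 0 15; 0 0 -33.2 0 0 0 15; 16.2 41.5 5 0 0 -1.2 15; 15.2 41.9 5 0 0 -1.3 15; 14.4 42.2 4.9 0 0 -1.2 15; 13.4 42.4 5 0 0 -1.3 15; 0 0 0 0 0 0 15"

```text
clock: 12.42
ee_pos: [0.6363, -0.0334, 0.1571]
tcp_rot: [0.713, 0.701, -0.001, -0.001]
contact_force: [-1.1, -0.5, -0.9]
gripper_width: 0.295
```

Emit:
carry_out --steps "0 0 33.3 0 0 0 15; 0 0 33.4 0 0 0 15; 0 0 33.3 0 0 0 15; 0 0 0 0 0 0 15; 0 0 0 0 0 0 15"

```text
clock: 13.05
ee_pos: [0.6356, -0.0345, 0.0613]
tcp_rot: [0.713, 0.701, 0.0, 0.001]
contact_force: [-0.2, -0.1, -1.0]
gripper_width: 0.292
```

Run:
```python
from h import *
o=r.get_obs(); print(o["ee_pos"],o["contact_force"],o["gripper_width"])
a=r.get_image("scene")[130:280,200:400,::-1];a=cv2.resize(a,None,fx=4,fy=4,interpolation=cv2.INTER_CUBIC)
cv2.imwrite("pics/s6.png",a)
cv2.imwrite("pics/w6.png",r.get_image("wrist")[:,:,::-1])
```

```text
[ 0.6356213  -0.03452262  0.06132535] [-0.18692527 -0.09104378 -1.03468779] 0.29246289487108285
```

View pics/s6.png

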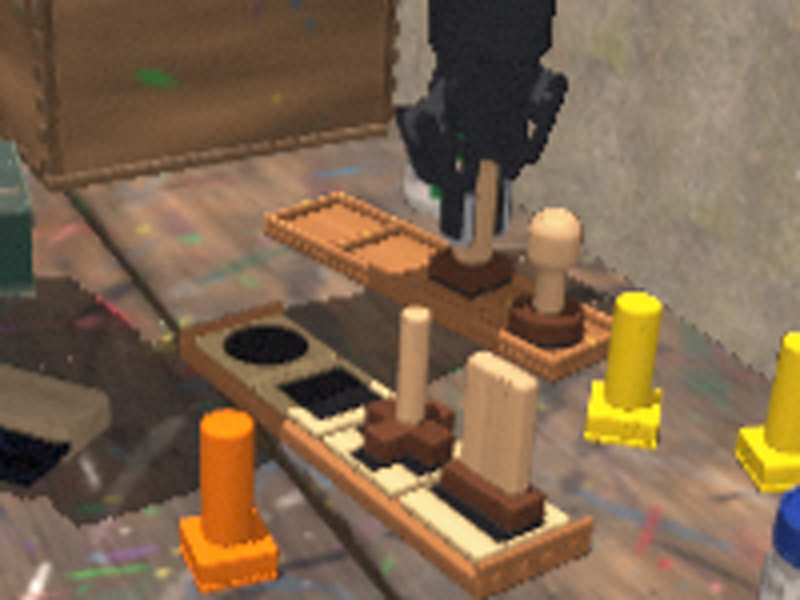

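View pics/w6.png

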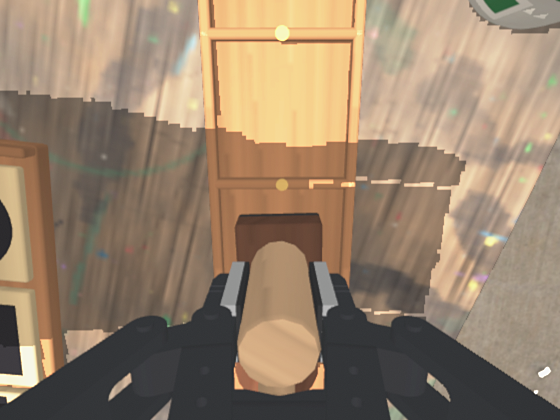

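The square stamp is centred in its bay about 10 mm above the floor. I'll lower it to contact.

Emit:
carry_out --steps "0 0 6 0 0 0 15; 0 0 0 0 0 0 15"

```text
clock: 13.4
ee_pos: [0.6352, -0.0343, 0.0538]
tcp_rot: [0.713, 0.701, -0.0, -0.0]
contact_force: [-0.3, -0.2, -1.1]
gripper_width: 0.295
```

Emit:
carry_out --steps "0 0 2 0 0 0 15; 0 0 0 0 0 0 15"

```text
clock: 13.65
ee_pos: [0.6353, -0.0343, 0.0519]
tcp_rot: [0.713, 0.701, -0.0, -0.0]
contact_force: [0.0, 0.5, -1.6]
gripper_width: 0.291
```

Emit:
carry_out --steps "0 0 1.5 0 0 0 15; 0 0 0 0 0 0 15"

```text
clock: 13.9
ee_pos: [0.6356, -0.0343, 0.0512]
tcp_rot: [0.713, 0.701, 0.0, 0.0]
contact_force: [-2.3, 0.1, 5.2]
gripper_width: 0.292
```

Contact at 51 mm, as expected. I'll release it and go to the cross stamp.

Emit:
carry_out --steps "0 0 0 0 0 0 40; 0 0 0 0 0 0 60; 0 0 0 0 0 0 85; 0 0 0 0 0 0 85; 0 0 0 0 0 0 85; 0 0 -30 0 0 0 85; 0 0 -40 0 0 0 85; 0 0 -40 0 0 0 85"

```text
clock: 14.9
ee_pos: [0.6352, -0.0343, 0.1616]
tcp_rot: [0.713, 0.701, -0.0, -0.0]
contact_force: [0.2, -0.3, 0.3]
gripper_width: 0.992
```

Run:
```python
from h import *
o=r.get_obs(); print(o["ee_pos"],o["contact_force"],o["gripper_width"])
a=r.get_image("scene")[130:280,200:400,::-1];a=cv2.resize(a,None,fx=4,fy=4,interpolation=cv2.INTER_CUBIC)
cv2.imwrite("pics/s7.png",a)
plan([(.51,-.12,.18,-4),(.4595,-.1525,.15,-4),(.4595,-.1525,.067,-4)],rate=45)
```

```text
[ 0.63519621 -0.03427658  0.16164421] [ 0.15412092 -0.29896564  0.25564877] 0.9920280054873881
-> (0.51, -0.12, 0.18) 4
-21.9 -31.4 -3.3 0.1 0 0.8 85; -22.4 -31 -3.2 0.1 0 0.7 85; -22.8 -30.8 -3.2 0.1 0 0.8 85; -23.1 -30.4 -3.1 0.1 0 0.7 85
-> (0.4595, -0.1525, 0.15) 2
-18 -24.1 15 0 0 0 85; -18 -24.1 15 0 0 0 85
-> (0.4595, -0.1525, 0.067) 2
0 -0 41.5 0 0 0 85; 0.1 -0 41.5 0 0 0 85
```

View pics/s7.png

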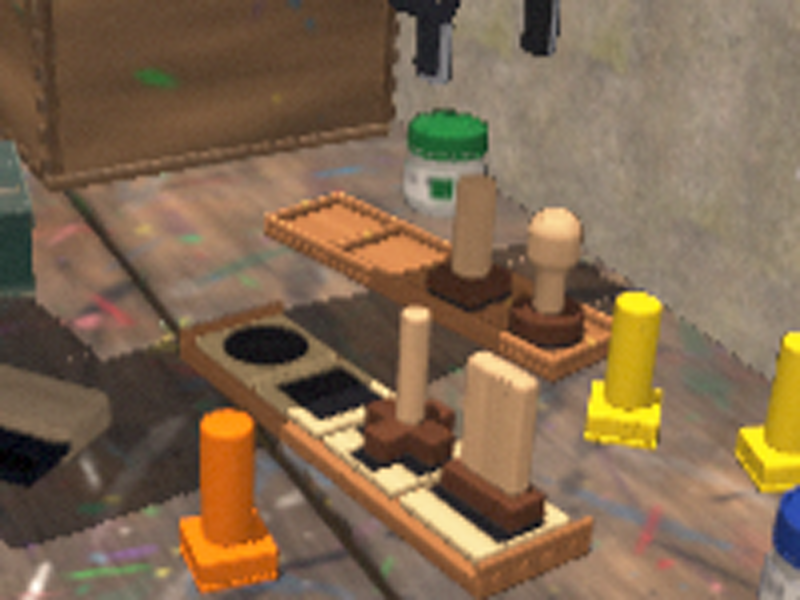

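The square stamp is upright in its bay. Next is the cross stamp.

Emit:
carry_out --steps "-21.9 -31.4 -3.3 0 0 0.8 85; -22.4 -31 -3.2 0 0 0.7 85; -22.8 -30.8 -3.2 0 0 0.8 85; -23.1 -30.4 -3.1 0 0 0.7 85; -18 -24.1 15 0 0 0 85; -18 -24.1 15 0 0 0 85; 0 0 0 0 0 0 85; 0 0 0 0 0 0 85"

```text
clock: 15.95
ee_pos: [0.4585, -0.1524, 0.1438]
tcp_rot: [0.731, 0.682, 0.0, 0.0]
contact_force: [1.4, 0.3, 0.1]
gripper_width: 0.993
```

Emit:
carry_out --steps "0 0 41 0 0 0 85; 0 0 40 0 0 0 85; 0 0 0 0 0 0 85; 0 0 0 0 0 0 8; 0 0 0 0 0 0 8; 0 0 0 0 0 0 8; 0 0 0 0 0 0 8; 0 0 0 0 0 0 8"

```text
clock: 16.95
ee_pos: [0.4581, -0.1525, 0.0628]
tcp_rot: [0.731, 0.682, 0.0, 0.0]
contact_force: [0.4, 0.2, 6.4]
gripper_width: 0.169
```

Emit:
carry_out --steps "0 0 0 0 0 0 8; 0 0 0 0 0 0 8; 0 0 0 0 0 0 8; 0 0 -20 0 0 0 8; 0 0 0 0 0 0 8"

```text
clock: 17.58
ee_pos: [0.4583, -0.1526, 0.083]
tcp_rot: [0.731, 0.682, 0.0, 0.001]
contact_force: [0.5, 1.4, -1.8]
gripper_width: 0.177
```

Run:
```python
from h import *
o=r.get_obs(); print(o["ee_pos"],o["contact_force"],o["gripper_width"])
a=r.get_image("scene")[130:280,200:400,::-1];a=cv2.resize(a,None,fx=4,fy=4,interpolation=cv2.INTER_CUBIC)
cv2.imwrite("pics/s8.png",a)
x,y,z=o["ee_pos"]
plan([(x,y,.19,-4),(.6371,.0335,.18,-1),(.6371,.0335,.062,-1)],rate=45,claw=8)
```

```text
[ 0.45829748 -0.15259373  0.08303235] [ 0.48365203  1.42369069 -1.83827522] 0.17660702457348193
-> (np.float64(0.45829747825862965), np.float64(-0.1525937321339916), 0.19) 3
-0.1 0.2 -35.9 0 0 0 8; -0 0.1 -35.9 0 0 0 8; -0.1 0.2 -36 0 0 0 8
-> (0.6371, 0.0335, 0.18) 6
33 27.6 1.7 0 0 -0.5 8; 32.8 27.8 1.7 0 0 -0.5 8; 32.5 28.1 1.7 0 0 -0.5 8; 32.3 28.5 1.6 0 0 -0.5 8; 32.1 28.7 1.7 0 0 -0.5 8; 31.8 28.9 1.7 0 0 -0.5 8
-> (0.6371, 0.0335, 0.062) 3
-0 -0 39.3 0 0 0 8; -0 -0 39.4 0 0 0 8; -0 -0 39.3 0 0 0 8
```

View pics/s8.png

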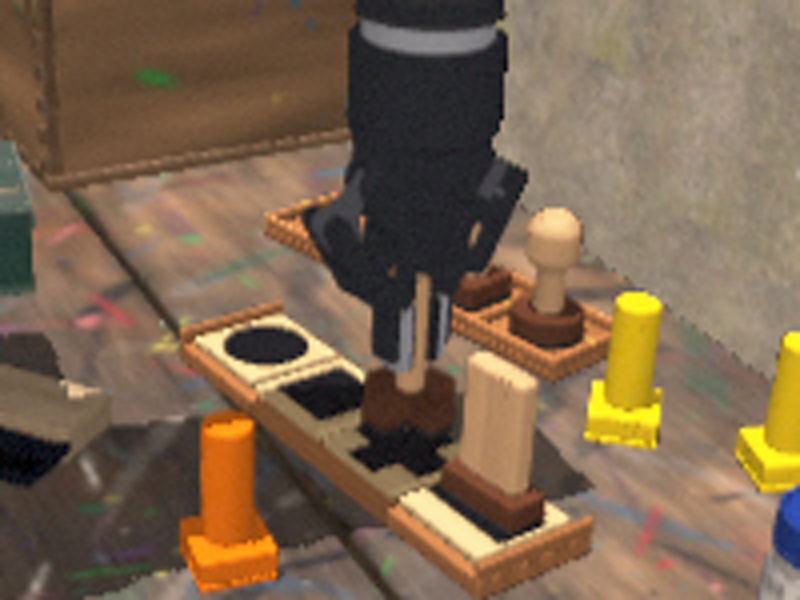

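The cross stamp is lifted about 20 mm and the neighbours are undisturbed. I'm carrying it to the third bay from the right.

Emit:
carry_out --steps "0 0 -36 0 0 0 8; 0 0 -36 0 0 0 8; 33 27.6 -16 0 0 -0.5 8; 32.8 27.8 -10 0 0 -0.5 8; 32.5 28.1 0 0 0 -0.5 8; 32.3 28.5 0 0 0 -0.5 8; 32.1 28.7 0 0 0 -0.5 8; 31.8 28.9 0 0 0 -0.5 8"

```text
clock: 18.62
ee_pos: [0.6372, 0.0349, 0.1788]
tcp_rot: [0.713, 0.701, -0.001, -0.001]
contact_force: [0.5, -1.1, -1.1]
gripper_width: 0.173
```

Emit:
carry_out --steps "0 0 0 0 0 0 8; 0 0 39 0 0 0 8; 0 0 39 0 0 0 8; 0 0 39 0 0 0 8; 0 0 0 0 0 0 8; 0 0 0 0 0 0 8"

```text
clock: 19.38
ee_pos: [0.637, 0.0334, 0.0647]
tcp_rot: [0.713, 0.701, 0.0, 0.001]
contact_force: [0.7, -0.2, -0.0]
gripper_width: 0.173
```

Run:
```python
from h import *
o=r.get_obs(); print(o["ee_pos"],o["contact_force"],o["gripper_width"])
cv2.imwrite("pics/w9.png",r.get_image("wrist")[:,:,::-1])
a=r.get_image("scene")[130:280,200:400,::-1];a=cv2.resize(a,None,fx=4,fy=4,interpolation=cv2.INTER_CUBIC)
cv2.imwrite("pics/s9.png",a)
plan([(.6371,.0335,.062,-1)],rate=45,claw=8)
```

```text
[0.63701445 0.03341336 0.06470678] [ 0.66445502 -0.15663697 -0.02566785] 0.17272905405154262
-> (0.6371, 0.0335, 0.062) 1
-0.1 -0.2 3.3 0.2 -0 -0 8
```

View pics/w9.png

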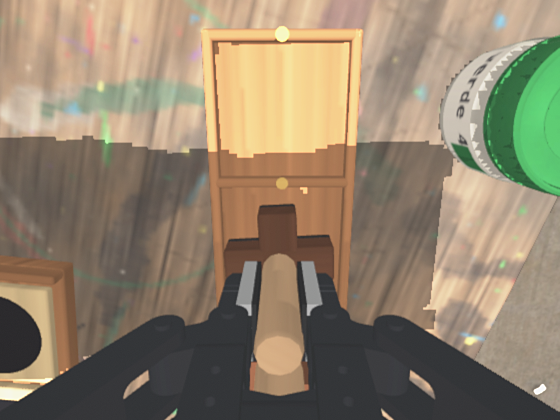

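View pics/s9.png

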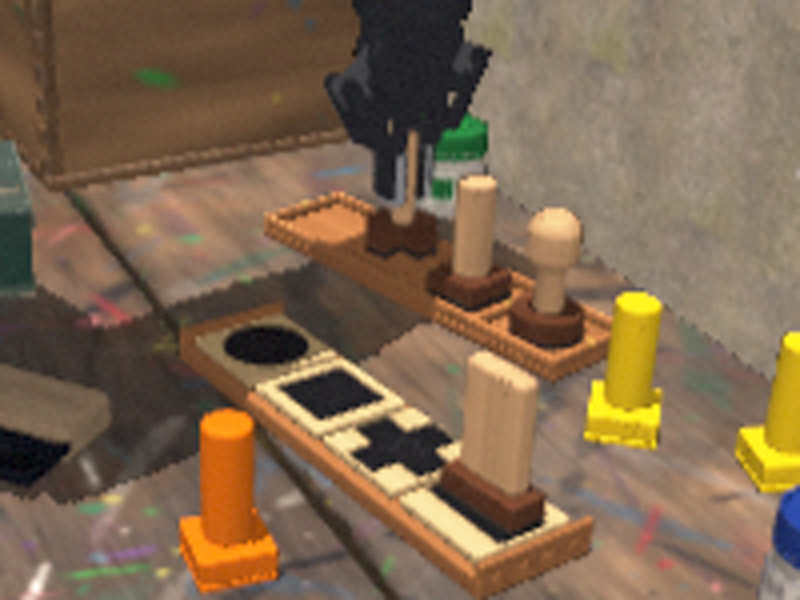

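The cross stamp is centred over its bay (arms clear of both walls). I expect contact at TCP z ≈ 53 mm.

Emit:
carry_out --steps "0 0 9 0 0 0 8; 0 0 0 0 0 0 8"

```text
clock: 19.73
ee_pos: [0.6362, 0.0338, 0.0538]
tcp_rot: [0.713, 0.701, -0.0, -0.0]
contact_force: [0.0, 0.6, -0.4]
gripper_width: 0.169
```

Emit:
carry_out --steps "0 0 2 0 0 0 8; 0 0 0 0 0 0 8"

```text
clock: 19.98
ee_pos: [0.6369, 0.0338, 0.0528]
tcp_rot: [0.713, 0.701, 0.0, 0.0]
contact_force: [0.3, -0.6, 3.0]
gripper_width: 0.175
```

Emit:
carry_out --steps "0 0 1.5 0 0 0 8; 0 0 0 0 0 0 8"

```text
clock: 20.23
ee_pos: [0.637, 0.0339, 0.0527]
tcp_rot: [0.713, 0.701, 0.001, 0.001]
contact_force: [-8.1, -0.2, 17.7]
gripper_width: 0.173
```

Emit:
carry_out --steps "0 0 -1 0 0 0 8; 0 0 0 0 0 0 30; 0 0 0 0 0 0 60; 0 0 0 0 0 0 85; 0 0 0 0 0 0 85; 0 0 0 0 0 0 85; 0 0 -35 0 0 0 85; 0 0 -40 0 0 0 85"

```text
clock: 21.22
ee_pos: [0.6362, 0.0338, 0.1271]
tcp_rot: [0.713, 0.701, -0.001, -0.001]
contact_force: [-1.0, 0.0, 0.3]
gripper_width: 0.993
```

Run:
```python
from h import *
o=r.get_obs(); print(o["ee_pos"],o["contact_force"],o["gripper_width"])
a=r.get_image("scene")[130:280,200:400,::-1];a=cv2.resize(a,None,fx=4,fy=4,interpolation=cv2.INTER_CUBIC)
cv2.imwrite("pics/s10.png",a)
plan([(.6370,.0339,.165,-1),(.452,-.220,.16,-5),(.452,-.220,.066,-5)],rate=45)
```

```text
[0.63623253 0.03379227 0.12714311] [-0.96524026  0.01687245  0.26660888] 0.9927171278603766
-> (0.637, 0.0339, 0.165) 1
0.1 -1.1 -31.4 0.4 -0 0 85
-> (0.452, -0.22, 0.16) 7
-36.7 -25.8 0.7 -0 -0 0.6 85; -37 -25.4 0.7 -0 -0 0.5 85; -37.2 -25.1 0.8 -0 -0 0.6 85; -37.5 -24.7 0.7 -0 -0 0.6 85; -37.7 -24.3 0.7 -0 -0 0.6 85; -38 -23.9 0.7 -0 -0 0.5 85; -38.2 -23.6 0.7 -0 -0 0.6 85
-> (0.452, -0.22, 0.066) 3
-0 -0 31.3 -0 -0 0 85; -0 -0 31.4 -0 -0 0 85; -0 -0 31.3 -0 -0 0 85
```

View pics/s10.png

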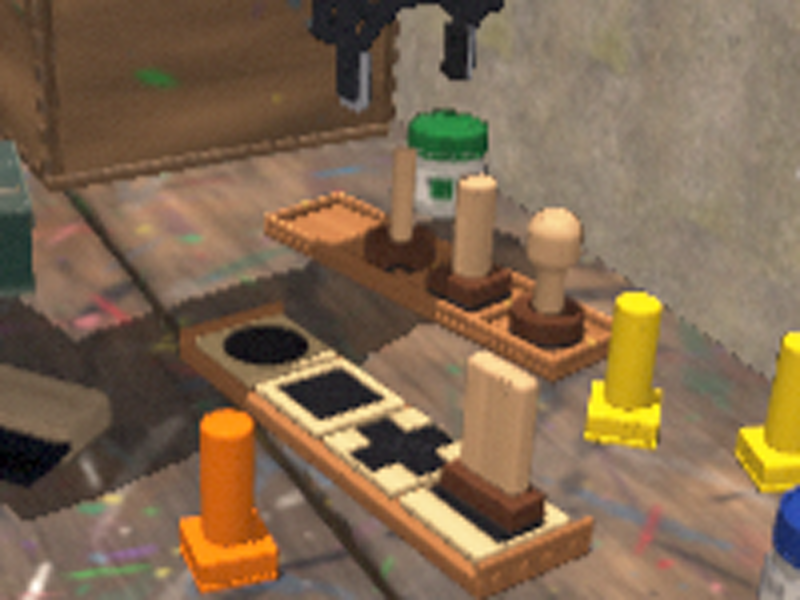

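The cross stamp is upright and free. The long stamp is last.

Emit:
carry_out --steps "0 0 -38 0 0 0 85; -36.7 -25.8 0.7 0 0 0.6 85; -37 -25.4 0.7 0 0 0.5 85; -37.2 -25.1 0.8 0 0 0.6 85; -37.5 -24.7 0.7 0 0 0.6 85; -37.7 -24.3 0.7 0 0 0.6 85; -38 -23.9 0.7 0 0 0.5 85; -38.2 -23.6 0.7 0 0 0.6 85"

```text
clock: 22.28
ee_pos: [0.4506, -0.2212, 0.1599]
tcp_rot: [0.737, 0.676, 0.0, 0.0]
contact_force: [0.2, -0.2, 0.4]
gripper_width: 0.996
```

Emit:
carry_out --steps "0 0 0 0 0 0 85; 0 0 0 0 0 0 85"

```text
clock: 22.52
ee_pos: [0.4518, -0.2199, 0.1599]
tcp_rot: [0.737, 0.676, 0.0, 0.0]
contact_force: [0.7, 0.2, 0.2]
gripper_width: 0.996
```

Run:
```python
from h import *
o=r.get_obs(); print(o["ee_pos"],o["contact_force"],o["gripper_width"])
plan([(.452,-.220,.064,-5)],rate=45)
```

```text
[ 0.45178426 -0.21989136  0.15985768] [0.70786967 0.16965465 0.24214391] 0.9955216352929299
-> (0.452, -0.22, 0.064) 3
-0 0.1 32 0 0 -0 85; -0.1 0 31.9 0 0 -0 85; 0 0.1 32 0 0 -0 85
```

Emit:
carry_out --steps "0 0 32 0 0 0 85; 0 0 32 0 0 0 85; 0 0 32 0 0 0 85; 0 0 0 0 0 0 85; 0 0 0 0 0 0 6; 0 0 0 0 0 0 6; 0 0 0 0 0 0 6; 0 0 0 0 0 0 6"

```text
clock: 23.52
ee_pos: [0.4517, -0.2202, 0.0643]
tcp_rot: [0.737, 0.676, 0.0, 0.0]
contact_force: [-1.1, 0.2, 3.3]
gripper_width: 0.157
```

Emit:
carry_out --steps "0 0 0 0 0 0 6; 0 0 0 0 0 0 6; 0 0 0 0 0 0 6; 0 0 -20 0 0 0 6; 0 0 0 0 0 0 6"

```text
clock: 24.15
ee_pos: [0.452, -0.2204, 0.0846]
tcp_rot: [0.737, 0.676, 0.0, 0.001]
contact_force: [-1.0, -0.2, -1.4]
gripper_width: 0.156
```

Run:
```python
from h import *
o=r.get_obs(); print(o["ee_pos"],o["contact_force"],o["gripper_width"])
a=r.get_image("scene")[130:280,200:400,::-1];a=cv2.resize(a,None,fx=4,fy=4,interpolation=cv2.INTER_CUBIC)
cv2.imwrite("pics/s11.png",a)
x,y,z=o["ee_pos"]
plan([(x,y,.19,-5),(.6384,.1015,.19,-1),(.6384,.1015,.064,-1)],rate=45,claw=6)
```

```text
[ 0.45198765 -0.22038763  0.08459733] [-1.03780212 -0.23650395 -1.4204508 ] 0.1561947719389764
-> (np.float64(0.45198764898540167), np.float64(-0.22038762591484568), 0.19) 3
-0.1 0.2 -35.4 0 0 0 6; -0.1 0.1 -35.4 0 0 0 6; -0 0.2 -35.4 0 0 0 6
-> (0.6384, 0.1015, 0.19) 9
37.4 17.5 -0 0 0 -0.4 6; 37.3 17.8 -0 0 0 -0.5 6; 37.2 18.1 -0 0 0 -0.4 6; 37 18.3 -0 0 0 -0.5 6; 36.9 18.7 -0 0 0 -0.4 6; 36.7 19 -0 0 0 -0.5 6; 36.6 19.2 -0 0 0 -0.4 6; 36.4 19.5 -0 0 0 -0.5 6
36.2 19.9 -0 0 0 -0.4 6
-> (0.6384, 0.1015, 0.064) 3
0 -0 42 0 0 0 6; 0.1 -0.1 42 0 0 0 6; -0 -0 42 0 0 0 6
```

View pics/s11.png

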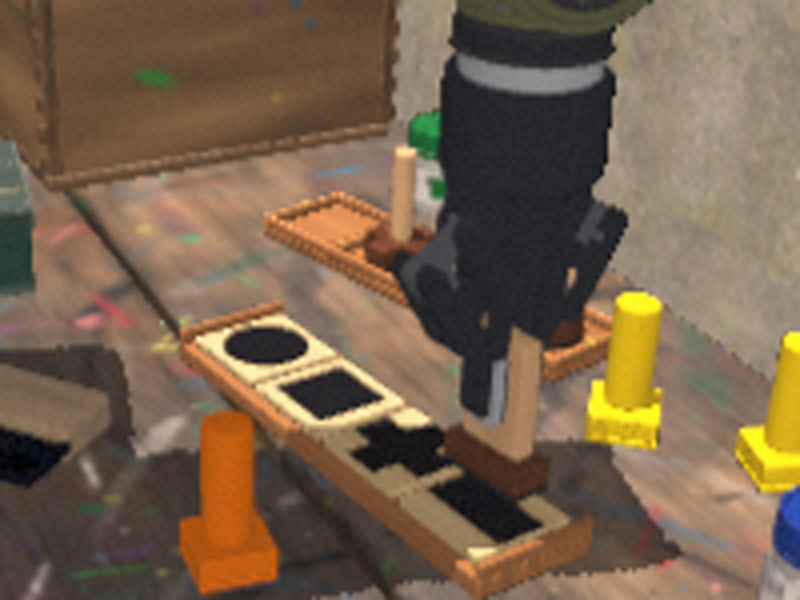

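The long stamp is lifted and upright. I'm carrying it to the leftmost bay.

Emit:
carry_out --steps "0 0 -35.4 0 0 0 6; 0 0 -35.4 0 0 0 6; 0 0 -35.4 0 0 0 6; 37.4 17.5 0 0 0 -0.4 6; 37.3 17.8 0 0 0 -0.5 6; 37.2 18.1 0 0 0 -0.4 6; 37 18.3 0 0 0 -0.5 6; 36.9 18.7 0 0 0 -0.4 6"

```text
clock: 25.2
ee_pos: [0.5554, -0.04, 0.1889]
tcp_rot: [0.724, 0.69, -0.0, -0.0]
contact_force: [0.1, 0.2, -0.4]
gripper_width: 0.159
```

Emit:
carry_out --steps "36.7 19 0 0 0 -0.5 6; 36.6 19.2 0 0 0 -0.4 6; 36.4 19.5 0 0 0 -0.5 6; 36.2 19.9 0 0 0 -0.4 6; 0 0 0 0 0 0 6; 0 0 42 0 0 0 6; 0 0 42 0 0 0 6; 0 0 40 0 0 0 6"

```text
clock: 26.2
ee_pos: [0.6372, 0.1008, 0.0638]
tcp_rot: [0.713, 0.701, -0.001, -0.0]
contact_force: [-0.0, 0.8, -1.8]
gripper_width: 0.16
```

Emit:
carry_out --steps "0 0 0 0 0 0 6; 0 0 0 0 0 0 6"

```text
clock: 26.45
ee_pos: [0.6385, 0.1014, 0.0675]
tcp_rot: [0.713, 0.701, 0.001, 0.001]
contact_force: [0.6, -0.4, 0.6]
gripper_width: 0.159
```

Run:
```python
from h import *
o=r.get_obs(); print(o["ee_pos"],o["contact_force"],o["gripper_width"])
cv2.imwrite("pics/w12.png",r.get_image("wrist")[:,:,::-1])
a=r.get_image("scene")[130:280,200:400,::-1];a=cv2.resize(a,None,fx=4,fy=4,interpolation=cv2.INTER_CUBIC)
cv2.imwrite("pics/s12.png",a)
plan([(.6384,.1015,.062,-1)],rate=45,claw=6)
```

```text
[0.63851491 0.1014022  0.06752823] [ 0.63795202 -0.44986187  0.57874345] 0.15890685951303163
-> (0.6384, 0.1015, 0.062) 1
-0.1 -0.4 6.1 0.2 -0 -0 6
```

View pics/w12.png

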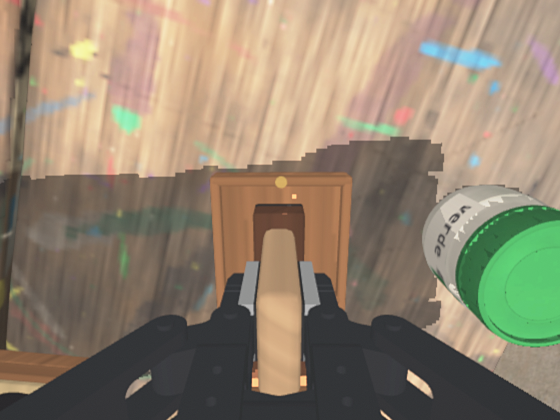

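View pics/s12.png

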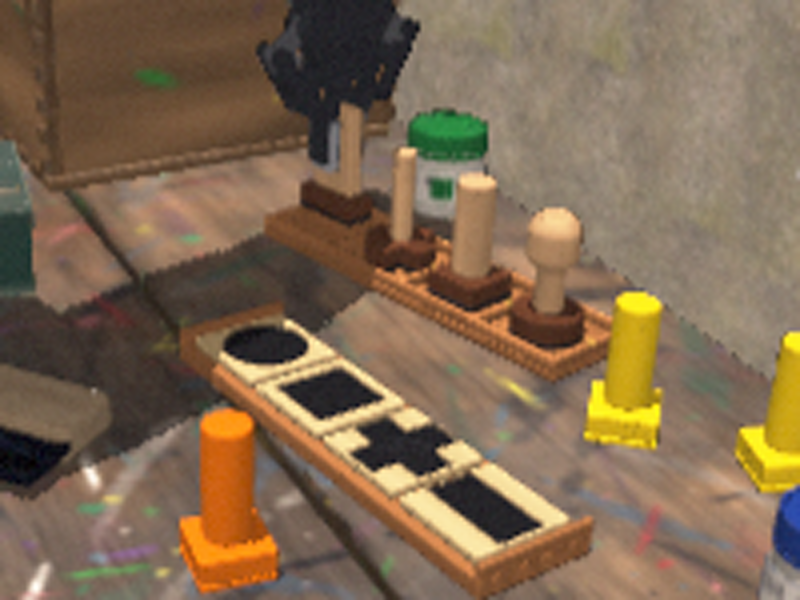

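The long stamp is above the leftmost bay, square to its walls. I expect contact at about 54 mm.

Emit:
carry_out --steps "0 0 9 0 0 0 6; 0 0 0 0 0 0 6"

```text
clock: 26.8
ee_pos: [0.6376, 0.1017, 0.0565]
tcp_rot: [0.713, 0.701, -0.0, -0.0]
contact_force: [0.4, -0.6, -1.1]
gripper_width: 0.163
```

Emit:
carry_out --steps "0 0 1.5 0 0 0 6; 0 0 0 0 0 0 6"

```text
clock: 27.05
ee_pos: [0.6379, 0.1017, 0.0555]
tcp_rot: [0.713, 0.701, -0.0, 0.0]
contact_force: [-0.4, 0.4, -1.7]
gripper_width: 0.162
```

Emit:
carry_out --steps "0 0 1.2 0 0 0 6; 0 0 0 0 0 0 6"

```text
clock: 27.3
ee_pos: [0.638, 0.1017, 0.0544]
tcp_rot: [0.713, 0.701, 0.0, 0.0]
contact_force: [0.3, -0.2, -1.0]
gripper_width: 0.158
```

Emit:
carry_out --steps "0 0 0 0 0 0 30; 0 0 0 0 0 0 60; 0 0 0 0 0 0 85; 0 0 0 0 0 0 85; 0 0 0 0 0 0 85; 0 0 -35 0 0 0 85; 0 0 -40 0 0 0 85; 0 0 -40 0 0 0 85"

```text
clock: 28.3
ee_pos: [0.6378, 0.1017, 0.1705]
tcp_rot: [0.713, 0.701, -0.0, -0.0]
contact_force: [1.0, 0.2, 0.9]
gripper_width: 0.994
```

Run:
```python
from h import *
plan([(.40,.15,.25,10)],rate=50)
```

```text
-> (0.4, 0.15, 0.25) 6
7.4 -39.8 -13.2 -0 0 -1.8 85; 8.6 -39.5 -13.3 -0 0 -1.9 85; 9.9 -39.2 -13.2 -0 0 -1.8 85; 11.1 -38.9 -13.3 -0 0 -1.8 85; 12.4 -38.5 -13.2 -0 0 -1.9 85; 13.6 -38.1 -13.2 -0 0 -1.8 85
```

Emit:
carry_out --steps "7.4 -39.8 -20 0 0 -1.8 85; 8.6 -39.5 -20 0 0 -1.9 85; 20 -39.2 -13.2 0 0 -3 85; 30 -38.9 -13.3 0 0 -5 85; 40 -38.5 0 0 0 -6 85; 45 -30 0 0 0 -6 85; 45 -10 0 0 0 -6 85; 0 0 0 0 0 0 85"

```text
clock: 29.3
ee_pos: [0.3619, 0.2679, 0.2361]
tcp_rot: [0.508, 0.862, 0.0, 0.0]
contact_force: [0.8, 0.1, -0.9]
gripper_width: 0.996
```

Run:
```python
from h import *
o=r.get_obs(); print(o["ee_pos"],o["contact_force"])
a=r.get_image("scene")[130:280,200:400,::-1];cv2.imwrite("pics/s13.png",cv2.resize(a,None,fx=4,fy=4,interpolation=cv2.INTER_CUBIC))
a=r.get_image("top")[80:220,160:330,::-1];cv2.imwrite("pics/t13.png",cv2.resize(a,None,fx=4,fy=4,interpolation=cv2.INTER_CUBIC))
```

```text
[0.36188752 0.26790551 0.2361147 ] [ 0.82470936  0.11458131 -0.86033408]
```

View pics/s13.png

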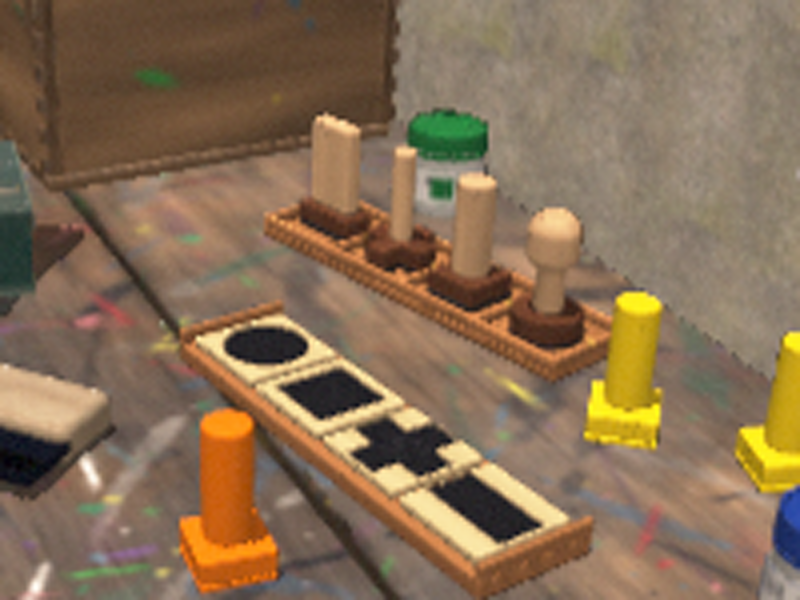

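View pics/t13.png

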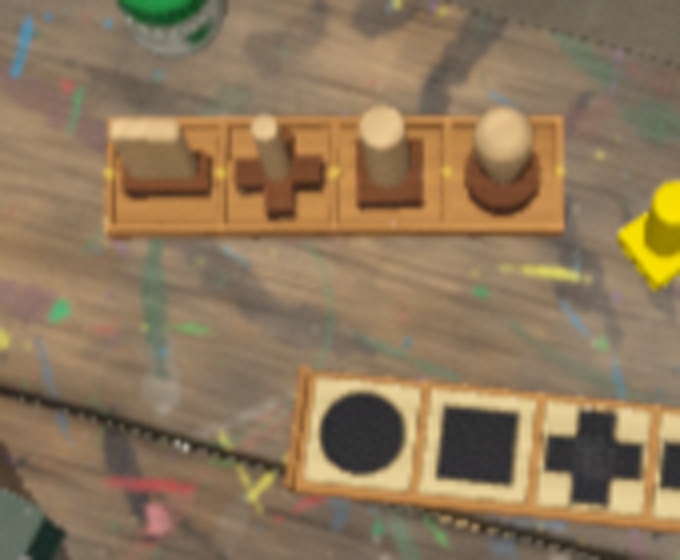

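Both views show the long, cross, square and round stamps from left to right, all upright. I'll check the base centres against the bay centres numerically.

Run:
```python
from h import *
ci=r.camera_info("top")
f=lambda x,y,z:onz(ci,x/4+160-.4,y/4+80-.4,z)[:2].round(4)
for n,l,rr,bot,half,t in [("long",123,210,195,.012,(.6384,.1015)),("cross",236,324,217,.026,(.6371,.0335)),("square",358,422,208,.020,(.6359,-.0345)),("round",466,539,212,.023,(.6346,-.1025))]:
    a=f(l,185,.017);b=f(rr,185,.017); x=f((l+rr)/2,bot,.008)[0]+half
    print(n,"x",x.round(4),"y",((a+b)/2)[1].round(4),"width",abs(a-b)[1],"bay",t)
print("tray",f(108,173,.016),f(560,172,.016))
```

```text
long x 0.6403 y 0.1008 width 0.0524 bay (0.6384, 0.1015)
cross x 0.6388 y 0.0324 width 0.053 bay (0.6371, 0.0335)
square x 0.6371 y -0.0338 width 0.0385 bay (0.6359, -0.0345)
round x 0.6361 y -0.1016 width 0.043899999999999995 bay (0.6346, -0.1025)
tray [0.64   0.1364] [ 0.6348 -0.1365]
```

All bases are within about 2 mm of their bay centres, so I'm handing it in.

```bash
python3 -c "
from rig import r
print(r.job_done())"
```

```text
the job is handed in; nothing more can be done
None
```

All four stamps are in the tray in reverse order. From the left the bays hold long, cross, square and round. Each one stands upright and released, and I handed the job in at about 29.5 s.

**Last checks:** the scene and top pictures show every stamp upright with the gripper well away. Base centres measured about 2 mm or less from the bay centres, which is within the calibration error. The decoys and the start rack look unmoved.

**What went wrong:** with the round stamp gripped, I sent one move downward instead of up. The pads slid about 15 mm down its knob, and the wrist force read 61 N at the end of that move (limit 120 N). I reversed the move, checked the grip and placed the stamp using the new offset. It showed no lasting effect.

**Other forces:** the cross stamp touched down with about 18 N. The long stamp's touchdown showed no clear contact force, so I released it at the height I had worked out, and it stood upright afterwards.

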